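# Hang the vial crimper on the balancer arm

## Robot

A 6-joint arm with a two-finger parallel gripper is mounted at the origin on the work surface. World frame = base frame: x ahead of the robot, y to its left, z up, the work surface at z = 0. Lengths are in mm, angles in rad, forces in N, time in s.
With the tool pointing down it reaches from about 350 to 850 mm from the base axis. Payload 8.1 kg.
Tool frame: the origin (TCP) lies midway between the tips of the shut fingers; the grasp point (between the pads) lies ctrl.grip_depth behind it (ctrl.grip_depth is the distance from the TCP to the grasp point, in mm); z points along the fingers, y is the line along which they close (so a half turn about z gives the same grasp; the last joint's range is limited). The gripper opens to 85 mm and grips with 20 to 120 N. Pads are 22 mm wide; open, the fingers measure 114 mm over their backs; the gripper's body (76 mm by 85 mm) begins 54 mm behind the grasp point. The pads swing forward as they close: fully open they stand 13 mm farther back than shut.
Start: joints at [1.257, 0.13, 1.488, -0, 1.523, -0.085], TCP at [136.063, 584.373, 231.292] pointing down, gripper open.
Joint ranges: [-2.96, 2.96], [-0.89, 2.26], [0.02, 2.5], [-1.34, 4.48], [0, 2.73], [-2.66, 2.66]. Speed limits (rad/s): [2.39, 2.39, 2.79, 3.14, 3.14, 3.14].

## Interface

Orientations are given as a unit quaternion [w, x, y, z].
In Python, from cell import ctrl gives the robot as it stands.
- The arm moves only by the tool carry_out, never from a script. Its argument "motion" is one flat list of numbers, 7 for each row, row after row: the turn, a rotation vector about the tool's x, y, z in rad, then the shift along the tool's x, y, z in units of 30 mm (1.0 is 30 mm), then the finger opening in mm, from 0 to 85.4. In form: [wx, wy, wz, tx, ty, tz, hand, wx, wy, wz, tx, ty, tz, hand, ...]. A call has 1 to 8 rows; each row shifts and turns the commanded pose from where the row before left it, along the tool's axes as they then stand; what a row does not reach is not made up. A row lasts 1/8 s, in which the tool goes at most 62.5 mm and 10.7 degrees, less where a joint would pass 70% of its speed; a pose out of reach is approached as far as the arm can. A call is refused whole if a number of a shift passes 1 or a number of a turn 0.188, either way. A call with a gripper value outside its range is refused whole. The fingers move at their own pace and stop on an object; "newtons" is the grip in N (left out, the last holds). Time passes only in rows, so rows that do not move let the fingers close. It gives the time, the measured TCP pose, the force, the opening and the grip force at its end, in the units of the state.
- ctrl.observe(): the state, without advancing time (a new reading comes with each control period).
- ctrl.snapshot(name): name is "scene" or "side" or "wrist"; returns a dict with "color" (384x512x3 uint8, red, green, blue), "z_map" (384x512 float32, mm along the optical axis (not along the pixel's ray), 0 where there is no reading), "vfov" (degrees; the focal length in pixels is half the picture's height over the tangent of half this angle, whatever the lens; pixels are square), "cx", "cy" (the principal point, pixels), "dist_coeffs" ([k1, k2, p1, p2, k3] as OpenCV has them; the pictures are not rectified), "camera_from_world" (4x4, takes a point from world to camera coordinates). Camera axes: x right, y up, looking along -z (the intrinsics and any distortion apply to the point x, -y, -z); pixel columns grow to the right and rows downward; lengths in mm; the calibration is good to about 2 mm. A picture is of the moment at which its call begins.
- ctrl.close_job(): hands the job in; it is judged then, once.
Trained networks look in a picture, given as the dict that the camera call returned (one of the last four; its "shot" number tells which), for a name from the list of things; names that differ only in an ending like _2 or _b are one class to them, and where a whole thing is asked for, a point or a joint stands for the part that bears it (a point fixed in the world has none). Each returns a list of dicts, best first, with "confidence" (0 to 1); they miss things now and then, are a little off and sometimes report something else, mostly with a low value. They report only what shows in the picture. A call takes as long as a camera call. They do not tell look-alikes from the thing itself.
- ctrl.search_frame(picture, target): "position" ([column, row] in pixels, amid what is visible of it).
- ctrl.outline_of(picture, target): "region" (384x512 bool, what is visible of it) and "position" ([column, row] in pixels, amid what is visible of it).
The state is a dict: "time_s": time; "joint_positions": joint angles; "joint_vel": joint speeds; "tau": joint torques, N m; "tool_pos": TCP position; "tcp_rot": TCP orientation; "ft_force": force on the tool from outside, world axes, zero at the start; "wrist_torque": the same for the moment, N m; "width": finger opening in mm; "gripper_force": force on a finger pad.
Only numpy, scipy, OpenCV 4.12 (cv2) and the standard library are available. Lean on these libraries where they do the work, as an engineer would, in place of code of your own. Each camera call takes 0.05 s, during which the arm holds its last target. There are 200 camera calls.

## Task

Take the cordless vial crimper out of its charging stand and hang it by the steel bail on its top in the hook of the spring-balanced arm. Ease it down slowly: the arm sinks under the weight, so keep hold until the arm carries the whole crimper and has come to rest, then let go so that the arm hardly stirs, neither dropping nor springing up, and leave the crimper hanging still. Do not disturb the vial rack, the brown bottle or the flask.

Things in the scene. Friction and masses are not known exactly. Their poses are not given: they have to be found in the camera images.
- crimper: Cordless vial crimper, loose, upright, nose in the charger, 194 mm tall; 0.3 to 0.75 kg, different each time. Origin at its lowest point, z up along it. Steel nose 29 mm across, z 0 to 32 mm; blue and black housing 40 (x) by 36 mm (y), flat sides, z 32 to 135, standing on the charger's top; steel stem 12 mm across, z 135 to 154; above it the bail. Centre of mass about 69 mm up.
- housing_grip (a point): The place to hold the crimper: on its centre line, 105 mm above its origin and 30 mm below the top of the housing; fingers close along the crimper's y on the flat sides, 36 mm apart. Axes as the crimper's.
- bail_top (a point): Middle of the inside of the bail's top, 189 mm above the crimper's origin, 84 mm above housing_grip; it comes to rest in the hook. Bail: closed loop of 5 mm steel wire in the crimper's y-z plane, its opening facing along x, 31 mm wide, 32 mm high (z 157 to 189 mm), top flat for 16 mm with sloped shoulders. It may hang either way round. Axes as the crimper's.
- charger: White and grey charging stand, fixed, 90 by 90 mm, 50 mm high; a round well 34 mm across and 42 mm deep in its top takes the crimper's nose, 32 mm long. A grey ridge 62 mm high, 14 mm thick, stands at its back, centred 52 mm towards +x. Origin at the centre of its underside, z up; the crimper's yaw is within 3 degrees of its own.
- pillar: Fixed foot, 150 mm square, and upright pillar of the balancer arm, 0.41 m tall with its swivel head; origin at the centre of the foot's underside.
- swing (a joint): Swing of the arm about the pillar's vertical axis (rad, positive anticlockwise from above, -0.9 to 0.9); held by light friction (about 1 N sideways at the hook moves it). It starts between -0.12 and 0.08 and need not stay there.
- balancer (a joint): Sink of the arm (rad, 0 to 0.5): 0 is unloaded, against the upper stop; it grows as the arm sinks. Arm 0.34 m long: 0.1 rad lowers the hook 34 mm. It starts to sink at about 2 N, then 24 mm for each newton more; lightly damped, it bounces if the load is let go too high or too deep. A hung crimper settles according to its weight. Keep it below 0.18 rad/s (hook 6 cm/s).
- hook_seat (a point): Lowest point of the hook's saddle (top of the wire) where the bail rests; 0.33 m above the bench unloaded, it sinks almost straight down and stays upright. The hook is a J of yellow 6 mm wire in this frame's x-z plane: shank 16 mm to +x; tip 15 mm to -x, its top 13 mm above the seat. The mouth opens to -x, towards the robot: move the bail over the tip in +x, top 20 mm above the seat, then lower.
- hook: Grey end block of the arm, 30 mm square, with the hook under it; origin on its upper pivot, 105 mm above hook_seat, axes the same. Its underside is 47 mm above the seat and the arm's two white bars run from it to the pillar, so no gripper fits above the crimper there: hold it from the -x side, the tool tilted 40 to 50 degrees from vertical.
- vial_rack: Bystander: blue vial rack, 110 by 170 mm, 60 mm high with its capped vials; origin at the centre of its underside.
- reagent: Bystander: brown bottle with a blue cap, 68 mm across, 170 mm high; origin at the centre of its underside.
- flask: Bystander: conical glass flask with a red stopper, 84 mm across, 140 mm high; origin at the centre of its underside.
Things that resemble listed ones, but are neither listed nor needed, are in the scene too. Leave any green or pink look-alike of the crimper alone.

How it is judged (in metres and radians):
On the way, in this order (a step that is already met when the one before it is completed fails the run):
1. the crimper is held, lifted clear of the charging stand (height (world z) of crimper above 0.056 m and contact force between the fingers and crimper above 1 N and contact force between crimper and charger below 0.05 N), for 0.1 s.
2. the bail is in the hook and the arm, sunk and at rest, carries the crimper while it is still held (x of bail_top in the frame of hook_seat between -0.012 and 0.012 m and y of bail_top in the frame of hook_seat between -0.016 and 0.016 m and contact force between crimper and hook above 2 N and value of joint balancer above 0.02 rad and velocity of joint balancer between -0.06 and 0.06 rad/s and contact force between the fingers and crimper above 0.5 N), for 0.2 s.
At the end, for the whole second after the job is handed in: The crimper hangs by its bail in the hook (bail top within 12 mm along, 16 mm across and 8 mm above the seat), upright within 0.15 rad, clear of bench and fingers; the arm is sunk 0.02 to 0.46 rad and still (under 0.06 rad/s), the crimper under 0.05 m/s (x of bail_top in the frame of hook_seat between -0.012 and 0.012 m and y of bail_top in the frame of hook_seat between -0.016 and 0.016 m and z of bail_top in the frame of hook_seat below 0.008 m and contact force between crimper and hook above 2 N and contact force between crimper and the fingers below 0.05 N and value of joint balancer between 0.02 and 0.46 rad and velocity of joint balancer between -0.06 and 0.06 rad/s and linear speed of crimper below 0.05 m/s and angle between crimper's own z axis and vertical below 0.15 rad and height (world z) of crimper above 0.005 m); the robot touches nothing.
It fails at once if the arm drops, jerks or springs up (hook faster than about 10 cm/s) (velocity of joint balancer above 0.3 rad/s or velocity of joint balancer below -0.3 rad/s).
It fails at once if a bystander is disturbed (moved 20 mm or tipped) (distance of any of vial_rack, reagent, flask from where it was at the start of the episode above 0.02 m or angle between any of vial_rack, reagent, flask's own z axis and vertical above 0.25 rad).
It also fails if it takes over 64 s, if anything falls off the work surface, if the arm or the gripper's body presses on something with over 40 N, if the wrist force passes 120 N, or if a joint passes its speed limit or range.

## Working session

There is one attempt and no reset: what is moved stays moved. The work goes in short steps, Python scripts to look and compute and a tool call to move; the robot and the scene stay as the last step left them, time stands still between calls to the robot, and variables do not carry over. Pictures are saved under pics/ and viewed, at most 10 in all, crops included, and the job is handed in when it is done.

Besides the shell and the picture viewer there is one more tool, called after "Request:" as a command line: name --argument value ..., lists and objects as JSON in quotes. carry_out: Moves the arm, as the interface text tells. Its arguments: {"type":"object","properties":{"motion":{"type":"array","items":{"type":"number"}},"newtons":{"type":"number"}},"required":["motion"]}

```bash
mkdir -p pics; cat > h.py <<'E'
import numpy as np, cv2
from cell import ctrl
from scipy.spatial.transform import Rotation as R
def K(s):
    f=s["color"].shape[0]/2/np.tan(np.radians(s["vfov"])/2)
    return np.array([[f,0,s["cx"]],[0,f,s["cy"]],[0,0,1.]])
def world(s,uv,z=None):
    uv=np.asarray(uv,float).reshape(-1,2)
    if z is None: z=s["z_map"][uv[:,1].round().astype(int),uv[:,0].round().astype(int)]
    p=cv2.undistortPoints(uv.reshape(-1,1,2),K(s),np.array(s["dist_coeffs"],float)).reshape(-1,2)
    z=np.broadcast_to(z,len(p)); C=np.c_[p[:,0]*z,-p[:,1]*z,-z,np.ones(len(p))]
    return (np.linalg.inv(s["camera_from_world"])@C.T).T[:,:3]
def cloud(s,m):
    m=m&(s["z_map"]>0); r,c=np.nonzero(m); return world(s,np.c_[c,r])
def save(s,n): cv2.imwrite(f"pics/{n}.png",s["color"][:,:,::-1])
E
python3 - <<'E'
from h import *
o=ctrl.observe(); print(o["tool_pos"],o["tcp_rot"],ctrl.grip_depth,o["time_s"])
ims=[]
for n in("scene","side"):
    s=ctrl.snapshot(n); ims.append(s["color"])
    print(n,np.linalg.inv(s["camera_from_world"])[:3,3].round())
    for t in("crimper","charger","pillar","hook","vial_rack","reagent","flask"):
        for d in ctrl.outline_of(s,t)[:3]:
            if d["confidence"]<.2: continue
            P=cloud(s,d["region"])
            if len(P): print(t,round(d["confidence"],2),np.round(d["position"]),len(P),np.median(P,0).round(),np.percentile(P,3,axis=0).round(),np.percentile(P,97,axis=0).round())
cv2.imwrite("pics/a.png",cv2.resize(np.vstack(ims),(448,672))[:,:,::-1]) if 0 else [cv2.imwrite(f"pics/a{i}.png",m[:,:,::-1]) for i,m in enumerate(ims)]
E
```

```text
[135.8742166  583.83946062 230.22612271] [-1.86686691e-04  1.14137466e-01  9.93464532e-01 -9.09647920e-04] 18.700000000000003 0.0
scene [1172.  707.  857.]
crimper 0.84 [240. 188.] 433 [ 452. -239.   91.] [ 401. -282.    3.] [ 462. -229.  170.]
crimper 0.74 [197. 190.] 427 [ 602. -287.  116.] [ 571. -309.   54.] [ 615. -273.  201.]
crimper 0.72 [226. 178.] 361 [ 438. -343.   88.] [ 409. -367.   12.] [ 450. -330.  148.]
charger 0.78 [200. 209.] 758 [ 615. -275.   37.] [ 542. -347.    2.] [ 655. -233.   62.]
pillar 0.69 [319. 288.] 7293 [683. 378. 243.] [619.  57.  10.] [749. 444. 427.]
hook 0.6 [248. 152.] 351 [646.  52. 416.] [ 161. -599.    0.] [656.  64. 445.]
vial_rack 0.61 [304. 242.] 1124 [452.  80.  41.] [388.   7.   8.] [471. 158.  63.]
reagent 0.59 [173. 235.] 924 [ 763. -157.   86.] [ 727. -191.    2.] [ 787. -143.  170.]
reagent 0.27 [320. 288.] 7264 [683. 378. 256.] [624.  58.  11.] [749. 444. 428.]
flask 0.76 [367. 280.] 769 [441. 322.  46.] [414. 287.   8.] [462. 350. 139.]
side [  189. -1081.  1320.]
crimper 0.72 [236. 311.] 411 [ 438. -266.  122.] [ 424. -275.   37.] [ 461. -232.  187.]
crimper 0.58 [241. 340.] 473 [ 420. -369.  105.] [ 404. -380.   27.] [ 446. -345.  156.]
charger 0.56 [291. 330.] 1118 [ 587. -330.   40.] [ 530. -375.    5.] [ 656. -273.   60.]
pillar 0.75 [251. 157.] 2104 [666. 353. 151.] [614.  32.   3.] [752. 441. 438.]
hook 0.66 [265. 153.] 271 [634.  35. 417.] [619.  28.  -2.] [821. 560. 447.]
vial_rack 0.66 [261. 146.] 574 [644.  84. 409.] [620.  29. 335.] [677. 342. 446.]
vial_rack 0.63 [200. 252.] 1363 [408.  55.  36.] [359. -10.   7.] [464. 149.  62.]
vial_rack 0.51 [186. 201.] 442 [420. 290.  45.] [387. 270.   5.] [456. 312. 136.]
reagent 0.53 [289. 305.] 521 [ 585. -310.  119.] [ 568. -323.   -1.] [ 658. -179.  186.]
flask 0.83 [184. 201.] 482 [419. 292.  45.] [385. 270.   1.] [457. 321. 137.]
flask 0.65 [199. 251.] 1413 [408.  50.  35.] [358. -11.   1.] [464. 150.  62.]
```

View pics/a0.png

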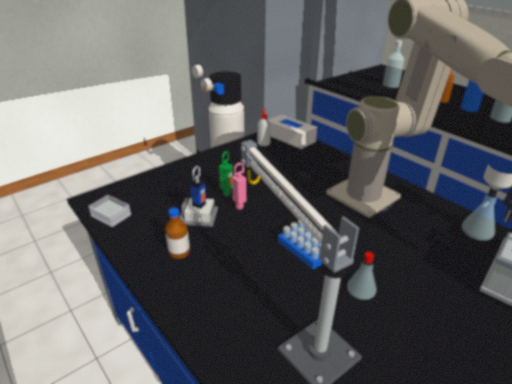

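View pics/a1.png

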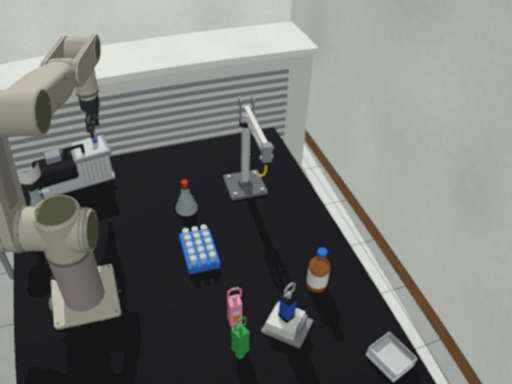

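Scene view: the blue crimper is at about (198,188) in the charger at (200,212). The pink and green decoys are at (239,188) and (226,175), and the yellow hook is at (252,178). Side view: crimper (288,305), hook (262,170). Next I'll work out yaws and centres.

```bash
python3 - <<'E'
from h import *
A=[];B=[];H=[];T=[]
for n in("scene","side"):
    s=ctrl.snapshot(n)
    h,w=s["z_map"].shape
    P=np.full((h,w,3),np.nan); m=s["z_map"]>0; P[m]=cloud(s,m)
    X,Y,Z=P[...,0],P[...,1],P[...,2]; c=s["color"].astype(int)
    near=(abs(X-595)<95)&(abs(Y+300)<95)
    blue=near&(c[...,2]>c[...,0]*1.6)&(c[...,2]>60)&(Z>60)&(Z<160)
    print(n,"blue",np.nanmedian(P[blue],0).round(1),np.percentile(P[blue],[5,95],axis=0).round())
    top=near&(abs(Z-50)<4); r=cv2.minAreaRect(P[top][:,:2].astype(np.float32)); print("top",top.sum(),r)
    rd=near&(Z>57)&(Z<66)&(c.min(-1)>70); print("ridge",rd.sum(),cv2.minAreaRect(P[rd][:,:2].astype(np.float32)) if rd.sum()>5 else 0)
    A.append(P[top]);B.append(P[rd])
    yel=(c[...,0]>120)&(c[...,1]>90)&(c[...,2]<70)&(abs(X-640)<120)&(abs(Y-40)<120)&(Z>250)
    Q=P[yel]; print("yellow",len(Q)); print(Q.round()[::max(1,len(Q)//25)].tolist())
    near2=(abs(X-640)<60)&(abs(Y-40)<50)&(Z>370); print("block",np.percentile(P[near2],[3,50,97],axis=0).round().tolist())
    bar=(abs(X-660)<80)&(Y>60)&(Y<300)&(Z>420)&(Z<460); l=np.polyfit(Y[bar],X[bar],1); print("bar x=",l,bar.sum())
    pf=(abs(X-685)<120)&(abs(Y-375)<120)&(Z>4)&(Z<20); print("foot",cv2.minAreaRect(P[pf][:,:2].astype(np.float32)))
r=cv2.minAreaRect(np.vstack(A)[:,:2].astype(np.float32)); print("both",r)
s=ctrl.snapshot("scene"); cv2.imwrite("pics/b.png",np.hstack([cv2.resize(s["color"][165:235,160:245],None,fx=5,fy=5,interpolation=2),np.zeros((350,1,3),np.uint8),cv2.resize(ctrl.snapshot("side")["color"][275:345,250:325],None,fx=5,fy=5,interpolation=2)])[:,:,::-1])
E
```

```text
scene blue [ 604.9 -285.9  113.5] [[ 580. -305.   71.]
 [ 614. -273.  141.]]
top 271 ((596.157958984375, -300.2883605957031), (93.18338012695312, 100.0039291381836), 43.7325325012207)
ridge 43 ((614.34814453125, -304.6121520996094), (54.07230758666992, 80.6114501953125), 31.782094955444336)
yellow 31
[[608.0, 50.0, 341.0], [607.0, 52.0, 341.0], [611.0, 53.0, 340.0], [606.0, 52.0, 338.0], [611.0, 49.0, 336.0], [611.0, 53.0, 337.0], [607.0, 52.0, 335.0], [613.0, 47.0, 332.0], [614.0, 53.0, 335.0], [610.0, 52.0, 333.0], [636.0, 51.0, 340.0], [618.0, 49.0, 332.0], [616.0, 52.0, 332.0], [615.0, 54.0, 333.0], [611.0, 53.0, 331.0], [633.0, 47.0, 334.0], [631.0, 49.0, 334.0], [627.0, 48.0, 331.0], [623.0, 47.0, 330.0], [621.0, 49.0, 330.0], [617.0, 49.0, 328.0], [615.0, 51.0, 328.0], [613.0, 52.0, 328.0], [633.0, 51.0, 332.0], [628.0, 49.0, 329.0], [624.0, 49.0, 328.0], [621.0, 49.0, 327.0], [621.0, 53.0, 329.0], [616.0, 51.0, 326.0], [628.0, 49.0, 327.0], [626.0, 50.0, 326.0]]
block [[628.0, 39.0, 382.0], [647.0, 59.0, 425.0], [656.0, 87.0, 445.0]]
bar x= [1.17321227e-01 6.35308698e+02] 277
[... 636 characters left out ...]
3.0, 39.0, 347.0], [631.0, 42.0, 341.0], [635.0, 44.0, 339.0], [629.0, 44.0, 337.0], [632.0, 44.0, 336.0], [634.0, 41.0, 338.0], [606.0, 45.0, 337.0], [626.0, 45.0, 332.0], [629.0, 45.0, 331.0], [632.0, 44.0, 331.0], [610.0, 48.0, 330.0], [619.0, 45.0, 330.0], [624.0, 47.0, 327.0], [627.0, 47.0, 326.0], [629.0, 43.0, 329.0], [620.0, 46.0, 325.0], [624.0, 47.0, 323.0]]
block [[619.0, 28.0, 380.0], [633.0, 35.0, 423.0], [652.0, 80.0, 448.0]]
bar x= [1.75428335e-01 6.24601177e+02] 70
foot ((684.6532592773438, 374.4569091796875), (238.11915588378906, 233.5723419189453), 0.035334695130586624)
both ((596.503662109375, -304.4879150390625), (98.5171127319336, 106.51382446289062), 43.758644104003906)
```

View pics/b.png

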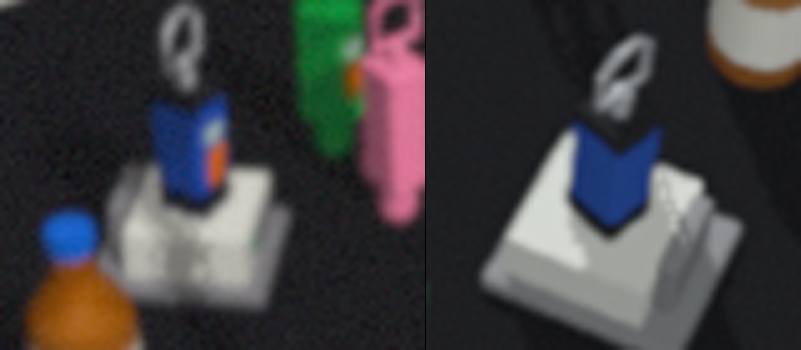

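Charger yaw is about -46° (ridge towards +x, -y), with the crimper at about (592,-299). The hook seat is at about (621,49,330), swing about -0.13. Now I'll plan the approach.

```bash
cat >> h.py <<'E'
def rot(h,t):
    h,t=np.radians(h),np.radians(t); z=np.array([np.cos(h)*np.sin(t),np.sin(h)*np.sin(t),-np.cos(t)]); y=np.array([-np.sin(h),np.cos(h),0]); return R.from_matrix(np.c_[np.cross(y,z),y,z])
def cur():
    o=ctrl.observe(); q=o["tcp_rot"]; return np.array(o["tool_pos"]),R.from_quat(q,scalar_first=True)
def plan(p,r,P,Q,n,hand,show=True):
    w=(r.inv()*Q).as_rotvec()/n; d=(np.asarray(P)-p)/n; rows=[]
    for i in range(n):
        t=r.inv().apply(d)/30; row=np.r_[w.round(3),t.round(2),hand]; rows.append(row)
        p=p+r.apply(row[3:6]*30); r=r*R.from_rotvec(row[:3])
    for k in range(0,n,8): print("["+", ".join(f"{v:g}" for row in rows[k:k+8] for v in row)+"]")
    print("max",np.abs(rows).max(0)); return p,r
E
python3 - <<'E'
from h import *
p,r=cur()
g=np.array([592,-299,123.]); Q=rot(-46,43); z=Q.as_matrix()[:,2]
p,r=plan(p,r,[400,150,300],R.from_rotvec(((r.inv()*Q).as_rotvec()*.5)) if 0 else r*R.from_rotvec((r.inv()*Q).as_rotvec()*.3),16,85)
p,r=plan(p,r,g+18.7*z-110*z,Q,16,85); print(p,r.as_matrix()[:,2])
E
```

```text
[0.004, -0.014, 0.01, -0.74, -0.76, -0.14, 85, 0.004, -0.014, 0.01, -0.75, -0.75, -0.13, 85, 0.004, -0.014, 0.01, -0.76, -0.74, -0.12, 85, 0.004, -0.014, 0.01, -0.77, -0.74, -0.1, 85, 0.004, -0.014, 0.01, -0.78, -0.73, -0.09, 85, 0.004, -0.014, 0.01, -0.79, -0.72, -0.07, 85, 0.004, -0.014, 0.01, -0.79, -0.71, -0.06, 85, 0.004, -0.014, 0.01, -0.8, -0.71, -0.05, 85]
[0.004, -0.014, 0.01, -0.81, -0.7, -0.03, 85, 0.004, -0.014, 0.01, -0.82, -0.69, -0.02, 85, 0.004, -0.014, 0.01, -0.82, -0.68, -0, 85, 0.004, -0.014, 0.01, -0.83, -0.67, 0.01, 85, 0.004, -0.014, 0.01, -0.84, -0.66, 0.02, 85, 0.004, -0.014, 0.01, -0.84, -0.66, 0.04, 85, 0.004, -0.014, 0.01, -0.85, -0.65, 0.05, 85, 0.004, -0.014, 0.01, -0.85, -0.64, 0.07, 85]
max [4.0e-03 1.4e-02 1.0e-02 8.5e-01 7.6e-01 1.4e-01 8.5e+01]
[0.01, -0.032, 0.024, -0.54, -0.65, 0.39, 85, 0.01, -0.032, 0.024, -0.54, -0.63, 0.41, 85, 0.01, -0.032, 0.024, -0.54, -0.61, 0.44, 85, 0.01, -0.032, 0.024, -0.54, -0.59, 0.46, 85, 0.01, -0.032, 0.024, -0.54, -0.58, 0.48, 85, 0.01, -0.032, 0.024, -0.54, -0.56, 0.51, 85, 0.01, -0.032, 0.024, -0.53, -0.54, 0.53, 85, 0.01, -0.032, 0.024, -0.53, -0.52, 0.55, 85]
[0.01, -0.032, 0.024, -0.52, -0.51, 0.57, 85, 0.01, -0.032, 0.024, -0.52, -0.49, 0.59, 85, 0.01, -0.032, 0.024, -0.51, -0.47, 0.62, 85, 0.01, -0.032, 0.024, -0.5, -0.45, 0.64, 85, 0.01, -0.032, 0.024, -0.49, -0.43, 0.66, 85, 0.01, -0.032, 0.024, -0.48, -0.41, 0.68, 85, 0.01, -0.032, 0.024, -0.46, -0.4, 0.7, 85, 0.01, -0.032, 0.024, -0.45, -0.38, 0.71, 85]
max [1.0e-02 3.2e-02 2.4e-02 5.4e-01 6.5e-01 7.1e-01 8.5e+01]
[ 549.22586607 -254.67249182  189.85042085] [ 0.47463399 -0.49743229 -0.72614302]
```

Request:
carry_out --motion '[0.004,-0.014,0.01,-0.74,-0.76,-0.14,85,0.004,-0.014,0.01,-0.75,-0.75,-0.13,85,0.004,-0.014,0.01,-0.76,-0.74,-0.12,85,0.004,-0.014,0.01,-0.77,-0.74,-0.1,85,0.004,-0.014,0.01,-0.78,-0.73,-0.09,85,0.004,-0.014,0.01,-0.79,-0.72,-0.07,85,0.004,-0.014,0.01,-0.79,-0.71,-0.06,85,0.004,-0.014,0.01,-0.8,-0.71,-0.05,85]'

```text
time_s: 2.0
tool_pos: [268.5, 366.0, 265.8]
tcp_rot: [0.054, 0.154, 0.986, -0.022]
ft_force: [-0.6, 1.0, -0.1]
width: 84.8
gripper_force: 0.0
```

Request:
carry_out --motion '[0.004,-0.014,0.01,-0.81,-0.7,-0.03,85,0.004,-0.014,0.01,-0.82,-0.69,-0.02,85,0.004,-0.014,0.01,-0.82,-0.68,0,85,0.004,-0.014,0.01,-0.83,-0.67,0.01,85,0.004,-0.014,0.01,-0.84,-0.66,0.02,85,0.004,-0.014,0.01,-0.84,-0.66,0.04,85,0.004,-0.014,0.01,-0.85,-0.65,0.05,85,0.004,-0.014,0.01,-0.85,-0.64,0.07,85]'

```text
time_s: 3.0
tool_pos: [400.5, 148.7, 300.2]
tcp_rot: [0.108, 0.192, 0.974, -0.044]
ft_force: [0.1, 0.0, -0.0]
width: 85.0
gripper_force: 0.0
```

Request:
carry_out --motion '[0.01,-0.032,0.024,-0.54,-0.65,0.39,85,0.01,-0.032,0.024,-0.54,-0.63,0.41,85,0.01,-0.032,0.024,-0.54,-0.61,0.44,85,0.01,-0.032,0.024,-0.54,-0.59,0.46,85,0.01,-0.032,0.024,-0.54,-0.58,0.48,85,0.01,-0.032,0.024,-0.54,-0.56,0.51,85,0.01,-0.032,0.024,-0.53,-0.54,0.53,85,0.01,-0.032,0.024,-0.53,-0.52,0.55,85]'

```text
time_s: 4.0
tool_pos: [475.1, -53.1, 244.9]
tcp_rot: [0.227, 0.282, 0.927, -0.097]
ft_force: [0.4, 0.1, -0.2]
width: 85.1
gripper_force: 0.0
```

Request:
carry_out --motion '[0.01,-0.032,0.024,-0.52,-0.51,0.57,85,0.01,-0.032,0.024,-0.52,-0.49,0.59,85,0.01,-0.032,0.024,-0.51,-0.47,0.62,85,0.01,-0.032,0.024,-0.5,-0.45,0.64,85,0.01,-0.032,0.024,-0.49,-0.43,0.66,85,0.01,-0.032,0.024,-0.48,-0.41,0.68,85,0.01,-0.032,0.024,-0.46,-0.4,0.7,85,0.01,-0.032,0.024,-0.45,-0.38,0.71,85]'

```text
time_s: 5.0
tool_pos: [549.4, -255.5, 189.8]
tcp_rot: [0.34, 0.363, 0.855, -0.147]
ft_force: [-0.5, 0.3, -0.4]
width: 85.1
gripper_force: 0.0
```

```bash
python3 - <<'E'
from h import *
p,r=cur(); print(p.round(1),r.as_matrix().round(3).tolist())
s=ctrl.snapshot("wrist"); save(s,"w1")
c=s["color"].astype(int); m=s["z_map"]>0; h,w=m.shape
P=np.full((h,w,3),np.nan); P[m]=cloud(s,m); X,Y,Z=P[...,0],P[...,1],P[...,2]
near=np.hypot(X-592,Y+299)<60
for lo,hi in((60,80),(80,100),(100,120),(120,133),(133,138),(140,152),(158,176),(178,192)):
    b=near&(Z>lo)&(Z<hi); Q=P[b][:,:2].astype(np.float32)
    if len(Q)>10: print(lo,len(Q),Q.mean(0),cv2.minAreaRect(Q))
t=near&(abs(Z-50)<3); print("top",cv2.minAreaRect(P[t][:,:2].astype(np.float32)))
for d in ctrl.outline_of(s,"crimper")[:2]: print(d["confidence"],d["position"])
E
```

```text
[ 549.4 -255.5  189.8] [[-0.505, 0.721, 0.475], [0.521, 0.693, -0.498], [-0.688, -0.004, -0.725]]
60 1066 [ 581.66986 -286.23206] ((601.7250366210938, -307.29180908203125), (58.108524322509766, 76.59965515136719), 45.22462463378906)
80 1233 [ 580.90656 -285.1118 ] ((580.4697875976562, -292.63739013671875), (49.19876480102539, 24.74763298034668), 68.14237213134766)
100 1429 [ 581.4524  -285.24734] ((580.5039672851562, -292.54931640625), (49.30527114868164, 25.115745544433594), 67.89302825927734)
120 1046 [ 581.73737 -285.4781 ] ((580.5436401367188, -292.8660583496094), (49.63154602050781, 25.386207580566406), 68.40380859375)
133 408 [ 581.5563 -285.8706] ((580.4196166992188, -293.0018005371094), (49.061767578125, 24.531673431396484), 68.59235382080078)
140 1166 [ 581.7674 -285.9505] ((581.6099243164062, -294.94757080078125), (50.842857360839844, 28.941631317138672), 77.03993225097656)
158 838 [ 590.54083 -296.10742] ((591.5073852539062, -295.7940979003906), (41.067752838134766, 8.959305763244629), 25.220613479614258)
178 359 [ 590.6534 -297.3595] ((592.2604370117188, -297.4555969238281), (41.17229461669922, 5.163104057312012), 23.99874496459961)
top ((593.3795166015625, -298.7875671386719), (90.85315704345703, 93.39775085449219), 45.703399658203125)
0.97 [64.0, 38.1]
0.87 [260.6, 193.4]
```

View pics/w1.png

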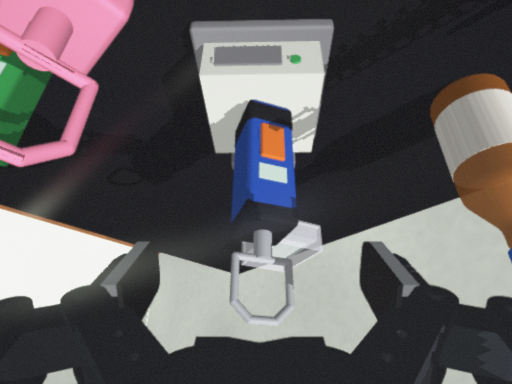

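The wrist view shows the crimper at about (262,180), its bail at (262,285) and the ridge behind it at (300,240). The crimper looks rotated relative to the charger, so I'll fit its yaw.

```bash
python3 - <<'E'
from h import *
from scipy.optimize import minimize
s=ctrl.snapshot("wrist"); m=s["z_map"]>0; h,w=m.shape
P=np.full((h,w,3),np.nan); P[m]=cloud(s,m); X,Y,Z=P[...,0],P[...,1],P[...,2]
near=np.hypot(X-592,Y+299)<45
q=P[near&(Z>75)&(Z<128)][:,:2]
def f(v,hx=20,hy=18):
    a=v[2]; d=q-v[:2]; u=np.abs(np.c_[d@[np.cos(a),np.sin(a)],d@[-np.sin(a),np.cos(a)]])-[hx,hy]
    return np.minimum(np.abs(np.where((u>0).all(1),np.hypot(*u.T),u.max(1))),6).mean()
for a0 in(-70,-60,-46,-30,-20):
    o=minimize(f,[592,-299,np.radians(a0)],method="Nelder-Mead",options=dict(initial_simplex=[[592,-299,np.radians(a0)],[597,-299,np.radians(a0)],[592,-294,np.radians(a0)],[592,-299,np.radians(a0+6)]])); print(a0,o.x[:2].round(1),np.degrees(o.x[2]).round(1),round(o.fun,2))
for lo,hi in((160,177),(180,194)):
    b=P[near&(Z>lo)&(Z<hi)][:,:2]; c=b.mean(0); U=np.linalg.svd(b-c,full_matrices=False)[2][0]; print("bail",c,np.degrees(np.arctan2(U[1],U[0]))%180)
b=near&(Z>185); print("ztop",np.percentile(Z[near&(Z<250)],[98,99,99.9]))
t=(abs(X-592)<100)&(abs(Y+299)<100)&(abs(Z-50)<3); print("top",cv2.minAreaRect(P[t][:,:2].astype(np.float32)))
E
```

```text
-70 [ 592.7 -298. ] -66.1 0.81
-60 [ 592.7 -298. ] -66.1 0.81
-46 [ 592.7 -298. ] -66.1 0.81
-30 [ 592.7 -298. ] -66.1 0.81
-20 [ 593.7 -295.4] 23.8 0.82
bail [ 590.47031676 -296.32408717] 24.6142764112531
bail [ 590.83261314 -297.3419185 ] 23.750129299265172
ztop [207.5106848  209.46849983 211.25174475]
top ((593.6572265625, -299.00726318359375), (90.57360076904297, 94.3833999633789), 45.4627685546875)
```

The housing and bail fits agree: crimper yaw -66°, centre (592.5,-298). I'll re-aim the heading to -66° and go in.

```bash
python3 - <<'E'
from h import *
p,r=cur(); Q=rot(-66,43); z=Q.as_matrix()[:,2]; g=np.array([592.5,-298,123])+18.7*z
p,r=plan(p,r,g-90*z,Q,8,85); p,r=plan(p,r,g,Q,6,85); print(p,g)
E
```

```text
[0.029, 0.001, 0.032, -0.01, 0.08, 0.09, 85, 0.029, 0.001, 0.032, -0.01, 0.08, 0.08, 85, 0.029, 0.001, 0.032, -0, 0.08, 0.08, 85, 0.029, 0.001, 0.032, -0, 0.09, 0.08, 85, 0.029, 0.001, 0.032, 0, 0.09, 0.08, 85, 0.029, 0.001, 0.032, 0, 0.09, 0.07, 85, 0.029, 0.001, 0.032, 0.01, 0.09, 0.07, 85, 0.029, 0.001, 0.032, 0.01, 0.09, 0.07, 85]
max [2.9e-02 1.0e-03 3.2e-02 1.0e-02 9.0e-02 9.0e-02 8.5e+01]
[0, -0, 0, -0, -0, 0.5, 85, 0, -0, 0, -0, -0, 0.5, 85, 0, -0, 0, -0, -0, 0.5, 85, 0, -0, 0, -0, -0, 0.5, 85, 0, -0, 0, -0, -0, 0.5, 85, 0, -0, 0, -0, -0, 0.5, 85]
max [ 0.   0.   0.   0.   0.   0.5 85. ]
[ 597.78657409 -309.61192858  109.1793403 ] [ 597.68726263 -309.65078262  109.32368578]
```

Request:
carry_out --motion '[0.029,0.001,0.032,-0.01,0.08,0.09,85,0.029,0.001,0.032,-0.01,0.08,0.08,85,0.029,0.001,0.032,0,0.08,0.08,85,0.029,0.001,0.032,0,0.09,0.08,85,0.029,0.001,0.032,0,0.09,0.08,85,0.029,0.001,0.032,0,0.09,0.07,85,0.029,0.001,0.032,0.01,0.09,0.07,85,0.029,0.001,0.032,0.01,0.09,0.07,85]'

```text
time_s: 6.15
tool_pos: [573.9, -252.3, 177.0]
tcp_rot: [0.308, 0.507, 0.78, -0.198]
ft_force: [0.3, -0.7, 0.6]
width: 84.7
gripper_force: 0.0
```

Request:
carry_out --motion '[0,0,0,0,0,0.5,85,0,0,0,0,0,0.5,85,0,0,0,0,0,0.5,85,0,0,0,0,0,0.5,85,0,0,0,0,0,0.5,85,0,0,0,0,0,0.5,85,0,0,0,0,0,0,85]'

```text
time_s: 7.02
tool_pos: [598.0, -309.7, 108.8]
tcp_rot: [0.307, 0.506, 0.781, -0.199]
ft_force: [-0.0, -0.2, 0.3]
width: 85.0
gripper_force: 0.0
```

Request:
carry_out --motion '[0,0,0,0,0,0,30,0,0,0,0,0,0,30,0,0,0,0,0,0,30,0,0,0,0,0,0,30,0,0,0,0,0,0,30,0,0,0,0,0,0,30]' --newtons 60

```text
time_s: 7.78
tool_pos: [598.9, -309.0, 111.2]
tcp_rot: [0.308, 0.506, 0.781, -0.199]
ft_force: [-4.3, 2.0, 6.2]
width: 35.3
gripper_force: 60.5
```

```bash
python3 - <<'E'
from h import *
p,r=cur(); o=ctrl.observe(); print(p.round(1),r.as_matrix().round(3).tolist(),o["width"],o["gripper_force"],o["ft_force"],o["wrist_torque"],o["joint_positions"])
print(r.inv().apply([0,0,1]))
E
```

```text
[ 598.9 -309.   111.2] [[-0.297, 0.913, 0.28], [0.668, 0.409, -0.622], [-0.682, 0.002, -0.731]] 35.31803604927609 60.46503782272339 [-4.32661404  2.03443127  6.17622542] [ 0.25556618  0.5412563  -0.20867845] [-0.26564421  0.09924632  1.94583547 -0.86149877  0.76719958 -0.14385989]
[-0.68243572  0.00227147 -0.73094208]
```

Request:
carry_out --motion '[0,0,0,-0.17,0,-0.18,30,0,0,0,-0.34,0,-0.37,30,0,0,0,-0.34,0,-0.37,30,0,0,0,-0.5,0,-0.54,30,0,0,0,-0.5,0,-0.54,30,0,0,0,-0.5,0,-0.54,30,0,0,0,-0.5,0,-0.54,30,0,0,0,0,0,0,30]'

```text
time_s: 8.78
tool_pos: [599.8, -309.2, 240.4]
tcp_rot: [0.311, 0.506, 0.78, -0.198]
ft_force: [-0.3, 0.6, -6.7]
width: 35.5
gripper_force: 60.7
```

```bash
python3 - <<'E'
from h import *
p,r=cur(); o=ctrl.observe(); print(p.round(1),o["width"],o["gripper_force"],o["ft_force"])
s=ctrl.snapshot("wrist"); save(s,"w2")
s=ctrl.snapshot("side");save(s,"s2"); h,w=s["z_map"].shape
P=np.full((h,w,3),np.nan); m=s["z_map"]>0; P[m]=cloud(s,m); X,Y,Z=P[...,0],P[...,1],P[...,2]
b=(abs(X-593)<35)&(abs(Y+298)<35)&(Z>120); print(np.nanmax(Z[b]))
E
```

```text
[ 599.8 -309.2  240.4] 35.486290287884756 60.74863314628601 [-0.32368277  0.59443413 -6.70371933]
339.84239625358737
```

View pics/w2.png

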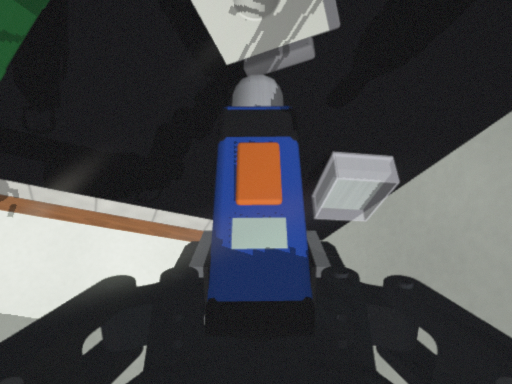

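The crimper is held square and is clear of the charger; its weight is about 6.7 N. Next I'll measure the bail and plan the move to the pre-hook pose.

```bash
python3 - <<'E'
from h import *
p,r=cur(); print(p)
M=[]
for n in("scene","side"):
    s=ctrl.snapshot(n); m=s["z_map"]>0; c=s["color"].astype(int)
    P=np.full(m.shape+(3,),np.nan); P[m]=cloud(s,m); X,Y,Z=P[...,0],P[...,1],P[...,2]
    b=(abs(X-593)<35)&(abs(Y+298)<35)&(Z>312)&(Z<350); Q=P[b]; print(n,"bail",len(Q),Q.mean(0).round(1),np.percentile(Q,[2,98],axis=0).round(1).tolist()); U=np.linalg.svd(Q[:,:2]-Q[:,:2].mean(0),full_matrices=False)[2][0]; print(np.degrees(np.arctan2(U[1],U[0]))%180)
    y=(c[...,0]>c[...,2]*1.7)&(c[...,1]>c[...,2]*1.5)&(abs(X-622)<30)&(abs(Y-47)<25)&(Z>315)&(Z<375); Q=P[y]
    for nm,k in(("low",Q[:,2]<334),("tip",(Q[:,0]<612)),("shank",Q[:,2]>346)): print(nm,k.sum(),np.median(Q[k],0).round(1),Q[k].min(0).round(1) if k.any() else 0)
# plan
Rg=rot(-66,43); bt=r.inv().apply(np.array([592.5,-298,330.])-p); print("b_tool",bt.round(1))
Q=rot(-9,43); tgt=np.array([546,58,350.])-Q.apply([-76.,0,-67] if 0 else bt)
print(tgt); q,k=plan(p,r,tgt,Q,16,30)
E
```

```text
[ 598.18364529 -308.61558979  236.09243069]
scene bail 28 [ 596.9 -294.8  325.4] [[577.3, -305.2, 314.0], [613.6, -286.7, 336.1]]
24.09309083787615
low 20 [617.6  50.6 330.2] [610.7  47.6 325.7]
tip 10 [609.5  52.1 336.5] [606.6  49.8 332. ]
shank 18 [638.6  47.9 359.7] [637.4  45.3 348.5]
side bail 51 [ 580.7 -292.1  325. ] [[559.5, -311.6, 314.2], [609.0, -264.5, 334.4]]
131.7651764778154
low 14 [623.2  45.9 328.7] [613.4  41.9 322.6]
tip 0 [nan nan nan] 0
shank 12 [635.7  42.9 355.8] [632.4  36.9 348.3]
b_tool [-55.2  -0.7 -76.9]
[558.00289253  56.76135374 256.09567385]
[-0.042, 0, -0.045, 0.51, 0.23, -0.53, 30, -0.042, 0, -0.045, 0.49, 0.28, -0.52, 30, -0.042, 0, -0.045, 0.48, 0.32, -0.5, 30, -0.042, 0, -0.045, 0.46, 0.36, -0.49, 30, -0.042, 0, -0.045, 0.45, 0.41, -0.47, 30, -0.042, 0, -0.045, 0.43, 0.44, -0.46, 30, -0.042, 0, -0.045, 0.41, 0.48, -0.44, 30, -0.042, 0, -0.045, 0.38, 0.52, -0.41, 30]
[-0.042, 0, -0.045, 0.36, 0.55, -0.39, 30, -0.042, 0, -0.045, 0.34, 0.58, -0.37, 30, -0.042, 0, -0.045, 0.31, 0.61, -0.34, 30, -0.042, 0, -0.045, 0.28, 0.64, -0.32, 30, -0.042, 0, -0.045, 0.25, 0.66, -0.29, 30, -0.042, 0, -0.045, 0.22, 0.69, -0.26, 30, -0.042, 0, -0.045, 0.19, 0.71, -0.23, 30, -0.042, 0, -0.045, 0.16, 0.72, -0.2, 30]
max [ 0.042  0.     0.045  0.51   0.72   0.53  30.   ]
  return _methods._mean(a, axis=axis, dtype=dtype,
  ret = um.true_divide(
```

Request:
carry_out --motion '[-0.042,0,-0.045,0.51,0.23,-0.53,30,-0.042,0,-0.045,0.49,0.28,-0.52,30,-0.042,0,-0.045,0.48,0.32,-0.5,30,-0.042,0,-0.045,0.46,0.36,-0.49,30,-0.042,0,-0.045,0.45,0.41,-0.47,30,-0.042,0,-0.045,0.43,0.44,-0.46,30,-0.042,0,-0.045,0.41,0.48,-0.44,30,-0.042,0,-0.045,0.38,0.52,-0.41,30]'

```text
time_s: 9.98
tool_pos: [576.9, -125.4, 244.4]
tcp_rot: [0.346, 0.3, 0.881, -0.118]
ft_force: [1.0, -0.3, -7.0]
width: 35.2
gripper_force: 62.1
```

Request:
carry_out --motion '[-0.042,0,-0.045,0.36,0.55,-0.39,30,-0.042,0,-0.045,0.34,0.58,-0.37,30,-0.042,0,-0.045,0.31,0.61,-0.34,30,-0.042,0,-0.045,0.28,0.64,-0.32,30,-0.042,0,-0.045,0.25,0.66,-0.29,30,-0.042,0,-0.045,0.22,0.69,-0.26,30,-0.042,0,-0.045,0.19,0.71,-0.23,30,-0.042,0,-0.045,0.16,0.72,-0.2,30]'

```text
time_s: 10.98
tool_pos: [556.6, 56.8, 253.9]
tcp_rot: [0.365, 0.076, 0.928, -0.03]
ft_force: [-0.2, -0.2, -7.5]
width: 35.6
gripper_force: 62.1
```

```bash
cat > m.py <<'E'
from h import *
import sys
ctrl.snapshot("side"); ctrl.snapshot("side")
p,r=cur(); o=ctrl.observe(); print(p.round(1),r.as_matrix()[:,2].round(3),o["ft_force"].__repr__(),o["time_s"])
bt=p+r.apply([-55.2,-.7,-76.9]); print("predicted bail top",bt.round(1),"up in tool",r.inv().apply([0,0,1]).round(3))
ims=[]
for n,sl in(("scene",np.s_[130:215,205:305]),("side",np.s_[125:210,215:315])):
    s=ctrl.snapshot(n); m=s["z_map"]>0; c=s["color"].astype(int)
    P=np.full(m.shape+(3,),np.nan); P[m]=cloud(s,m); X,Y,Z=P[...,0],P[...,1],P[...,2]
    yl=(c[...,0]>c[...,2]*1.7)&(c[...,1]>c[...,2]*1.4)
    b=(abs(X-bt[0])<22)&(abs(Y-bt[1])<28)&(Z>bt[2]-22)&(Z<bt[2]+12)&~yl; Q=P[b]
    if len(Q): print(n,"bail",len(Q),Q.mean(0).round(1),np.percentile(Q,[3,97],axis=0).round(1).tolist())
    y=yl&(abs(X-622)<32)&(abs(Y-47)<28)&(Z>200)&(Z<375); Q=P[y]
    if len(Q): print("hook",len(Q),Q.mean(0).round(1),np.percentile(Q,[3,97],axis=0).round(1).tolist())
    ims.append(cv2.resize(s["color"][sl],None,fx=4,fy=4,interpolation=2))
cv2.imwrite(f"pics/{sys.argv[1]}.png",np.hstack(ims)[:,:,::-1])
E
python3 m.py h1
```

```text
[556.7  57.3 254.3] [ 0.672 -0.11  -0.732] array([-0.13543331, -0.42576098, -6.62474357]) 11.075
predicted bail top [544.7  58.5 348.2] up in tool [-0.681  0.001 -0.732]
scene bail 24 [546.5  65.2 347.5] [[542.2, 43.2, 336.9], [548.9, 79.5, 354.4]]
hook 56 [627.2  49.4 342.6] [[608.1, 46.3, 326.7], [640.5, 54.5, 370.4]]
side bail 22 [543.6  52.2 344.9] [[539.6, 34.2, 328.8], [547.4, 77.2, 355.5]]
hook 38 [626.5  45.2 340. ] [[606.2, 41.2, 323.3], [638.1, 50.4, 368.1]]
```

View pics/h1.png

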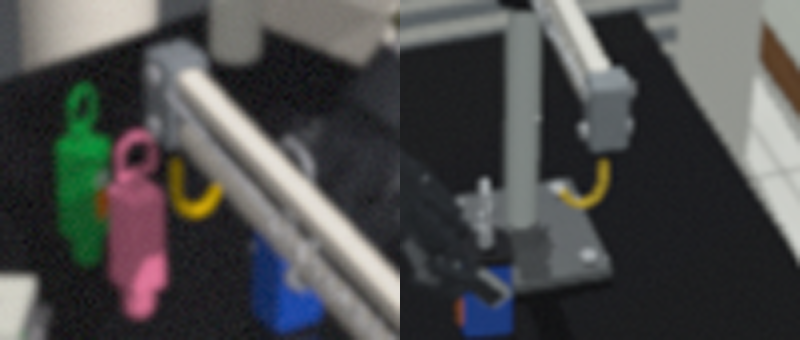

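The bail (485,215 in the side crop) stands upright in front of the hook (585,185). I'll slide it over the tip.

```bash
python3 - <<'E'
from h import *
p,r=cur(); plan(p,r,p+[77,-11,1.5],r,8,30)
E
```

```text
[0, 0, 0, -0.24, 0.01, 0.22, 30, 0, 0, 0, -0.24, 0.01, 0.22, 30, 0, 0, 0, -0.24, 0.01, 0.22, 30, 0, 0, 0, -0.24, 0.01, 0.22, 30, 0, 0, 0, -0.24, 0.01, 0.22, 30, 0, 0, 0, -0.24, 0.01, 0.22, 30, 0, 0, 0, -0.24, 0.01, 0.22, 30, 0, 0, 0, -0.24, 0.01, 0.22, 30]
max [0.0e+00 0.0e+00 0.0e+00 2.4e-01 1.0e-02 2.2e-01 3.0e+01]
```

Request:
carry_out --motion '[0,0,0,-0.24,0.01,0.22,30,0,0,0,-0.24,0.01,0.22,30,0,0,0,-0.24,0.01,0.22,30,0,0,0,-0.24,0.01,0.22,30,0,0,0,-0.24,0.01,0.22,30,0,0,0,-0.24,0.01,0.22,30,0,0,0,-0.24,0.01,0.22,30,0,0,0,-0.24,0.01,0.22,30]'

```text
time_s: 12.18
tool_pos: [635.8, 45.9, 256.9]
tcp_rot: [0.366, 0.077, 0.927, -0.03]
ft_force: [-0.7, -0.3, -6.4]
width: 35.6
gripper_force: 62.2
```

```bash
python3 m.py h2
```

```text
[635.9  45.8 257. ] [ 0.674 -0.111 -0.73 ] array([ 0.03875272,  0.37124236, -7.37624378]) 12.275
predicted bail top [623.7  47.  350.9] up in tool [-0.683  0.001 -0.73 ]
scene bail 36 [625.6  58.3 346.7] [[616.8, 36.0, 330.2], [630.7, 69.4, 358.3]]
hook 61 [625.6  45.8 340.2] [[593.4, 30.1, 317.5], [640.3, 54.0, 369.6]]
side bail 24 [621.3  41.2 346.6] [[614.2, 24.1, 331.8], [629.1, 61.6, 358.9]]
hook 37 [624.1  45.5 331.9] [[602.0, 39.7, 228.4], [638.2, 54.2, 372.4]]
```

View pics/h2.png

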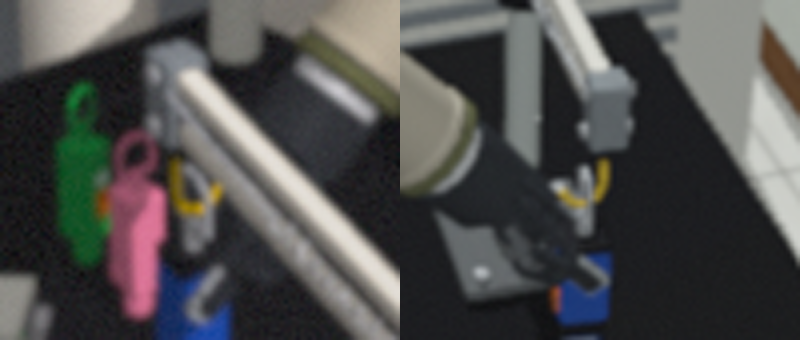

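The bail encircles the hook in both views (585,195 in the side crop). Lowering gently.

Request:
carry_out --motion '[0,0,0,0.07,0,0.07,30,0,0,0,0.07,0,0.07,30,0,0,0,0.07,0,0.07,30,0,0,0,0.07,0,0.07,30,0,0,0,0.06,0,0.06,30,0,0,0,0.05,0,0.05,30,0,0,0,0.05,0,0.05,30,0,0,0,0.05,0,0.05,30]'

```text
time_s: 13.38
tool_pos: [634.5, 46.1, 236.0]
tcp_rot: [0.366, 0.077, 0.927, -0.03]
ft_force: [0.3, 0.1, -7.0]
width: 35.2
gripper_force: 62.3
```

Request:
carry_out --motion '[0,0,0,0.05,0,0.05,30,0,0,0,0.05,0,0.05,30,0,0,0,0.05,0,0.05,30,0,0,0,0.05,0,0.05,30,0,0,0,0.05,0,0.05,30,0,0,0,0.05,0,0.05,30,0,0,0,0.05,0,0.05,30,0,0,0,0.05,0,0.05,30]'

```text
time_s: 14.38
tool_pos: [633.9, 46.2, 219.0]
tcp_rot: [0.366, 0.077, 0.927, -0.03]
ft_force: [-1.0, -2.2, -4.3]
width: 35.0
gripper_force: 62.5
```

Request:
carry_out --motion '[0,0,0,0.07,-0.01,0.08,30,0,0,0,0.08,-0.01,0.09,30,0,0,0,0.08,-0.02,0.09,30,0,0,0,0.08,-0.02,0.09,30,0,0,0,0.08,-0.01,0.09,30,0,0,0,0.08,-0.01,0.09,30,0,0,0,0.08,0,0.09,30,0,0,0,0.08,0,0.09,30]'

```text
time_s: 15.38
tool_pos: [634.3, 43.7, 190.5]
tcp_rot: [0.366, 0.077, 0.927, -0.03]
ft_force: [-1.1, -1.5, -3.8]
width: 35.8
gripper_force: 62.7
```

Request:
carry_out --motion '[0,0,0,0.08,0,0.09,30,0,0,0,0.08,0,0.09,30,0,0,0,0.08,0,0.09,30,0,0,0,0.08,0,0.09,30,0,0,0,0.08,0,0.09,30,0,0,0,0.07,0,0.07,30,0,0,0,0.05,0,0.05,30,0,0,0,0.02,0,0.02,30]'

```text
time_s: 16.38
tool_pos: [634.6, 43.9, 166.6]
tcp_rot: [0.366, 0.077, 0.927, -0.029]
ft_force: [-0.8, -1.1, -2.1]
width: 35.5
gripper_force: 62.5
```

```bash
python3 - <<'E'
from h import *
F=[]
for i in range(6):
    ctrl.snapshot("side"); F.append(ctrl.observe()["ft_force"])
print(np.mean(F,0),np.std(F,0),cur()[0],ctrl.observe()["time_s"])
E
```

```text
[-0.60023725 -1.74851851 -2.1816167 ] [0.40245608 0.41356944 0.34427683] [634.60766348  43.84684189 166.86056218] 16.675
```

Request:
carry_out --motion '[0,0,0,0.08,-0.02,0.09,30,0,0,0,0.08,-0.02,0.09,30,0,0,0,0.08,-0.02,0.09,30,0,0,0,0.08,0,0.09,30,0,0,0,0.08,0,0.09,30,0,0,0,0.08,0,0.09,30,0,0,0,0.08,0,0.09,30,0,0,0,0.08,0,0.09,30]'

```text
time_s: 17.68
tool_pos: [635.1, 41.9, 137.7]
tcp_rot: [0.366, 0.077, 0.927, -0.03]
ft_force: [-0.2, 4.2, -0.4]
width: 35.2
gripper_force: 63.0
```

Request:
carry_out --motion '[0,0,0,0.08,0,0.09,30,0,0,0,0.07,0,0.07,30,0,0,0,0.05,0,0.05,30,0,0,0,0.02,0,0.02,30]'

```text
time_s: 18.18
tool_pos: [635.0, 42.0, 128.3]
tcp_rot: [0.366, 0.077, 0.927, -0.03]
ft_force: [1.3, 4.8, -0.8]
width: 35.2
gripper_force: 63.0
```

```bash
cat > f.py <<'E'
from h import *
F=[];T=[]
for i in range(8):
    ctrl.snapshot("side"); o=ctrl.observe(); F.append(o["ft_force"]);T.append(o["wrist_torque"])
print(np.mean(F,0).round(2),np.std(F,0).round(2),np.mean(T,0).round(3),cur()[0],o["time_s"],o["width"])
E
python3 f.py; python3 m.py h3
```

```text
[ 0.56  4.32 -0.16] [0.35 0.39 0.49] [0.203 0.316 0.454] [634.92951136  41.95509353 128.36347425] 18.575 35.20821034823491
[634.9  41.9 128.3] [ 0.674 -0.111 -0.73 ] array([ 0.33134286,  4.2009325 , -0.24403913]) 18.675
predicted bail top [622.7  43.1 222.2] up in tool [-0.683  0.002 -0.73 ]
scene bail 35 [625.   52.4 219.1] [[620.7, 28.4, 202.8], [629.1, 65.5, 231.5]]
hook 46 [627.7  45.8 239.1] [[606.7, 34.1, 213.9], [641.9, 51.5, 266.0]]
side bail 22 [621.1  36.3 220.1] [[617.1, 21.8, 202.6], [625.2, 55.8, 229.2]]
hook 28 [626.8  40.9 238.2] [[605.8, 35.7, 224.4], [638.3, 46.6, 266.3]]
```

View pics/h3.png

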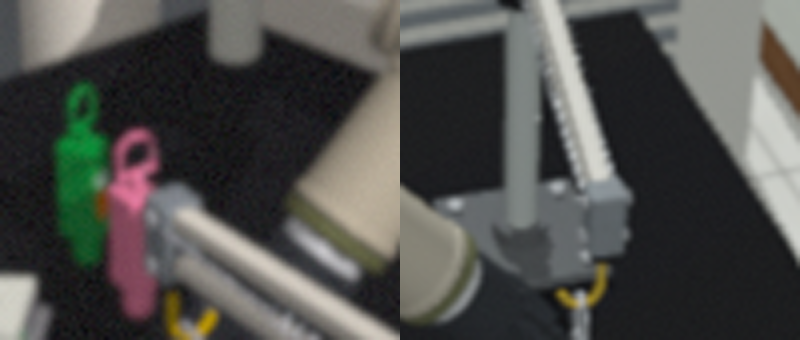

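Request:
carry_out --motion '[0,0,0,0,0.02,0,30,0,0,0,0,0.02,0,30,0,0,0,0,0.02,0,30,0,0,0,0,0.02,0,30,0,0,0,0,0,0,30,0,0,0,0,0,0,30]'

```text
time_s: 19.52
tool_pos: [635.0, 44.1, 127.8]
tcp_rot: [0.366, 0.077, 0.927, -0.03]
ft_force: [-1.0, -3.5, -1.3]
width: 35.2
gripper_force: 62.7
```

```bash
python3 f.py
```

```text
[-1.34 -3.39 -1.02] [0.46 0.47 0.23] [-0.026  0.486 -0.335] [635.17112265  44.33910595 128.1392637 ] 19.925 35.26533748753579
```

Request:
carry_out --motion '[0,0,0,0.05,0,0.05,30,0,0,0,0.06,0,0.06,30,0,0,0,0.06,0,0.06,30,0,0,0,0.05,0,0.06,30,0,0,0,0.03,0,0.03,30,0,0,0,0,0,0,30]'

```text
time_s: 20.68
tool_pos: [635.4, 44.8, 117.7]
tcp_rot: [0.366, 0.076, 0.927, -0.029]
ft_force: [-0.1, 4.7, 0.6]
width: 34.9
gripper_force: 63.0
```

```bash
python3 f.py
```

```text
[0.04 5.14 0.71] [0.51 0.37 0.32] [0.219 0.259 0.567] [635.35957107  44.6826232  117.79957144] 21.075 35.31622231621441
```

Request:
carry_out --motion '[0,0,0,0,0.02,0,30,0,0,0,0,0.02,0,30,0,0,0,0,0,0,30,0,0,0,0,0,0,30]'

```text
time_s: 21.58
tool_pos: [635.2, 45.3, 117.3]
tcp_rot: [0.366, 0.077, 0.927, -0.03]
ft_force: [-0.5, 1.0, -0.7]
width: 35.7
gripper_force: 62.9
```

```bash
python3 f.py
```

```text
[ 0.37  0.31 -0.2 ] [0.66 0.78 0.3 ] [0.056 0.322 0.029] [635.24371501  45.43024076 117.31833298] 21.975 35.2032135745299
```

Request:
carry_out --motion '[0,0,0,0,0,0,30,0,0,0,0,0,0,30,0,0,0,0,0,0,30,0,0,0,0,0,0,30]' --newtons 20

```text
time_s: 22.48
tool_pos: [635.2, 45.5, 117.3]
tcp_rot: [0.366, 0.077, 0.927, -0.03]
ft_force: [0.2, -0.3, -0.3]
width: 35.7
gripper_force: 62.8
```

Request:
carry_out --motion '[0,0,0,0,0,0,36,0,0,0,0,0,0,38,0,0,0,0,0,0,42,0,0,0,0,0,0,48,0,0,0,0,0,0,56,0,0,0,0,0,0,64,0,0,0,0,0,0,75,0,0,0,0,0,0,85]'

```text
time_s: 23.48
tool_pos: [635.3, 45.6, 117.4]
tcp_rot: [0.366, 0.077, 0.927, -0.03]
ft_force: [0.2, -0.1, -0.2]
width: 84.9
gripper_force: 0.0
```

```bash
python3 f.py; python3 m.py h4
```

```text
[-0.04 -0.13 -0.16] [0.39 0.28 0.58] [ 0.046  0.33  -0.005] [635.28961168  45.53537439 117.38360991] 23.875 85.15463345743706
[635.3  45.5 117.3] [ 0.674 -0.111 -0.73 ] array([-0.04498826,  0.55610822, -0.21219316]) 23.975
predicted bail top [623.1  46.7 211.2] up in tool [-0.683  0.001 -0.73 ]
scene bail 31 [625.8  57.2 207. ] [[622.2, 39.0, 190.3], [629.8, 70.1, 216.7]]
hook 41 [628.8  49.1 226. ] [[607.4, 45.5, 209.8], [641.9, 53.2, 250.9]]
side bail 27 [621.9  39.5 204.7] [[618.2, 26.7, 190.6], [628.1, 64.1, 214.5]]
hook 30 [628.6  43.5 226.2] [[607.0, 36.4, 209.0], [640.0, 49.9, 258.0]]
```

View pics/h4.png

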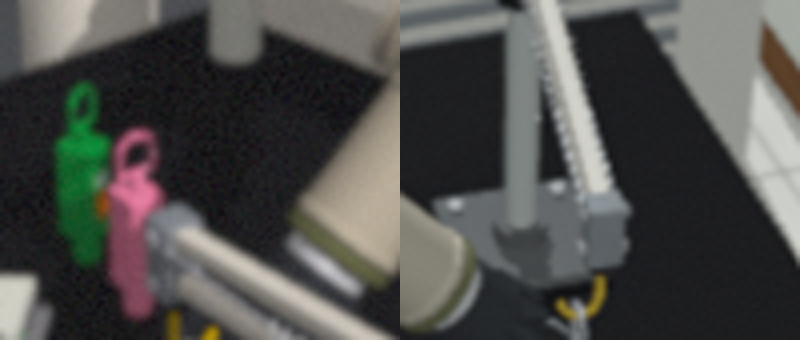

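The crimper hangs in the hook and the fingers are open. Backing out along the tool axis.

Request:
carry_out --motion '[0,0,0,0,0,-0.2,85,0,0,0,0,0,-0.4,85,0,0,0,0,0,-0.6,85,0,0,0,0,0,-0.7,85,0,0,0,0,0,-0.7,85,0,0,0,0,0,-0.7,85,0,0,0,0,0,-0.7,85,0,0,0,0,0,-0.7,85]'

```text
time_s: 25.08
tool_pos: [539.6, 61.4, 221.1]
tcp_rot: [0.366, 0.077, 0.927, -0.029]
ft_force: [-0.1, -0.8, -0.8]
width: 85.4
gripper_force: 0.0
```

Request:
carry_out --motion '[0,0,0,0,0,-0.3,85,0,0,0,0,0,0,85,0,0,0,0,0,0,85,0,0,0,0,0,0,85,0,0,0,0,0,0,85,0,0,0,0,0,0,85,0,0,0,0,0,0,85,0,0,0,0,0,0,85]'

```text
time_s: 26.08
tool_pos: [534.2, 62.2, 226.9]
tcp_rot: [0.366, 0.077, 0.927, -0.03]
ft_force: [0.3, -0.4, 0.1]
width: 85.1
gripper_force: 0.0
```

Request:
carry_out --motion '[0,0,0,0,0,0,85,0,0,0,0,0,0,85,0,0,0,0,0,0,85,0,0,0,0,0,0,85,0,0,0,0,0,0,85,0,0,0,0,0,0,85,0,0,0,0,0,0,85,0,0,0,0,0,0,85]'

```text
time_s: 27.08
tool_pos: [534.2, 62.2, 226.9]
tcp_rot: [0.366, 0.077, 0.927, -0.03]
ft_force: [-1.0, -0.9, -0.6]
width: 85.0
gripper_force: 0.0
```

```bash
python3 - <<'E'
from h import *
s=None
for k in range(6):
    s=ctrl.snapshot("wrist"); m=s["z_map"]>0; P=np.full(m.shape+(3,),np.nan); P[m]=cloud(s,m); X,Y,Z=np.moveaxis(P,-1,0); c=s["color"].astype(int)
    b=(abs(X-622)<45)&(abs(Y-47)<45)&(c[...,2]>c[...,0]*1.6)&(c[...,2]>60)&(Z>30); print(b.sum(),P[b].mean(0).round(1))
save(s,"end")
E
```

```text
2029 [603.9  51.4 114.1]
2025 [603.8  51.4 114.2]
2031 [603.8  51.4 114.1]
2030 [603.9  51.4 114.1]
2025 [603.8  51.4 114.1]
2031 [603.9  51.4 114.2]
```

View pics/end.png

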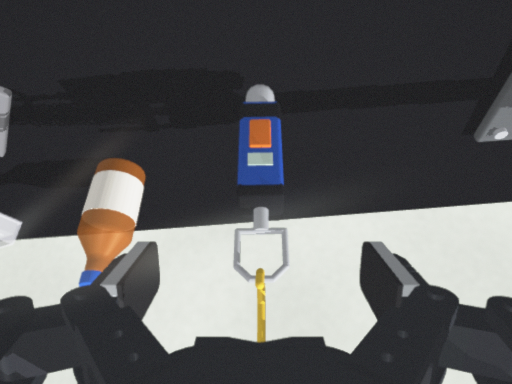

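The crimper hangs upright and still, its bail centred on the hook at (262,275), with the gripper clear. Handing in.

```bash
python3 -c "
from cell import ctrl; print(ctrl.close_job())"
```

```text
the job is handed in; nothing more can be done
None
```

The crimper is hanging upright and still by its bail in the balancer hook; I released it with the arm at rest, never moved near the bystanders, and handed the job in at about 27 s, but the hand-in returned no verdict.

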